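Gauge the depth in a packing tube and fit the right neck

TASK

Find out how deep the goods sit in the packing tube: set the depth gauge squarely on its mouth, push the rod down gently until it bottoms on the fragile goods, hold it there a moment with a definite push of about 8 N, and read it. Put the gauge back, seated in its stand, then gently lower into the tube the one neck that will rest on the goods and stand 15 to 40 mm out of the mouth, so that the lid can later slip over it. Leave the other necks standing, and the lid and the tape roll where they are.

Things in the scene. Friction and masses are not known exactly. Their poses are not given: they have to be found in the camera images.
- tube: Brown cardboard packing tube, open at the top, fixed upright in a wooden nest (100 x 100 x 14 mm board, round collar 68 mm across up to 32 mm). Outside diameter 52, bore 44, rim 120 mm above the bench. Origin: centre of the underside, z up. The goods inside have a flat top, 24 to 81 mm (unknown) below the rim, cushioned from below: they give 0.2 mm per N of push.
- mouth (a point): Centre of the tube's open mouth, at the height of its rim (120 mm above the bench).
- stand: Fixed round dark wooden stand for the gauge: foot 84 mm across, post 60 mm across, 100 mm high, bore 45 mm, about 87 mm deep. Origin at the centre of the underside.
- stand_top (a point): Centre of the stand's bore at the height of its top rim (100 mm above the bench).
- gauge: Loose depth gauge, about 130 g, upright in its stand: an aluminium disc (bridge) 64 mm across, 9 thick, with a 7 mm long chamfered centring spigot of 40.4 mm diameter below and a 20 mm wide bush on top up to 23 mm; a 10 mm steel rod with a black ring every 10 mm slides through it. Origin: centre of the disc's underside (the face that rests on a rim), z up the rod.
- gauge_rod (a joint): The reading (m): how far the rod's tip stands below the disc's underside, 0 to 0.098, 8 to 18 mm at the start; grows as the rod is pushed down. The rod drags with about 2.5 N and stays where left. With the disc on the tube's rim, push the knob down: first only the drag is felt, then the goods. A total push of 6 to 11 N shows it bottomed; over 12 N at the tip harms the goods.
- knob (a point): Centre of the gauge's black round knob on the rod's upper end, 24 mm diameter, 28 mm high, 139 mm above the rod's tip. Lift the gauge by it: the rod's drag carries the disc.
- bridge (a point): Centre of the underside of the gauge's disc, same as the gauge's origin.
- neck_short: Loose neck tube of plain brown card, 62 mm long, standing upright, open at both ends; outside diameter 40 mm, wall 3 mm, 30 g. Origin at the centre of its underside, z up. Handle it by its upper end.
- neck_short_top (a point): Centre of the upper end of the short neck (62 mm above its origin).
- neck_middle: The same in white, 80 mm long.
- neck_middle_top (a point): Centre of the upper end of the middle neck (80 mm above its origin). The necks fit the tube's bore with 2 mm play all round.
- neck_long: The same in blue, 98 mm long.
- neck_long_top (a point): Centre of the upper end of the long neck (98 mm above its origin).
- lid: Bystander: the tube's brown card lid, a cup of 52 mm diameter and 45 mm height standing with its open side up. Origin at the centre of its underside.
- masking: Bystander: flat roll of cream masking tape, 86 mm across, 24 mm high, lying on the bench. Origin at the centre of its underside.
Mind the look-alikes: they are no part of the job. Leave any black look-alike of the neck_short alone.

How it is judged:
On the way:
1. the gauge's disc is seated on the tube's rim (within 3 mm) and its rod presses on the goods with more than 2.5 N for 0.3 s (horizontal distance between bridge and mouth below 0.004 m and z of bridge in the frame of mouth below 0.003 m and angle between gauge's own z axis and vertical below 0.08 rad and contact force between rod and tube above 2.5 N), for 0.3 s.
At the end, for the whole second after the job is handed in: One neck rests in the tube, released, upright (0.2 rad), its top 15 to 40 mm above the rim and within 8 mm of the axis; the other two stand upright on the bench; the gauge stands upright in its stand, disc within 4 mm of the stand's top and centre; all at rest (((z of neck_short_top in the frame of mouth between 0.015 and 0.04 m and horizontal distance between neck_short_top and mouth below 0.008 m and angle between each of neck_short, neck_middle, neck_long's own z axis and vertical below 0.2 rad and linear speed of neck_short below 0.02 m/s and contact force between neck_short and the fingers below 0.1 N and height (world z) of each of neck_middle, neck_long below 0.01 m) or (z of neck_middle_top in the frame of mouth between 0.015 and 0.04 m and horizontal distance between neck_middle_top and mouth below 0.008 m and angle between each of neck_middle, neck_short, neck_long's own z axis and vertical below 0.2 rad and linear speed of neck_middle below 0.02 m/s and contact force between neck_middle and the fingers below 0.1 N and height (world z) of each of neck_short, neck_long below 0.01 m) or (z of neck_long_top in the frame of mouth between 0.015 and 0.04 m and horizontal distance between neck_long_top and mouth below 0.008 m and angle between each of neck_long, neck_short, neck_middle's own z axis and vertical below 0.2 rad and linear speed of neck_long below 0.02 m/s and contact force between neck_long and the fingers below 0.1 N and height (world z) of each of neck_short, neck_middle below 0.01 m)) and horizontal distance between bridge and stand_top below 0.004 m and z of bridge in the frame of stand_top below 0.004 m and angle between gauge's own z axis and vertical below 0.1 rad and linear speed of gauge below 0.02 m/s and contact force between gauge and the fingers below 0.1 N); the robot touches nothing.
It fails at once if the gauge's rod presses on the goods with more than 12 N (contact force between rod and tube above 12 N).
It fails at once if the gauge is pressed or knocked on the tube with more than 25 N in all (contact force between gauge and tube above 25 N).
It fails at once if a neck is pressed or dropped on the tube or its goods with more than 15 N (contact force between any of neck_short, neck_middle, neck_long and tube above 15 N).
It fails at once if a neck is tipped over (angle between any of neck_short, neck_middle, neck_long's own z axis and vertical above 0.9 rad).
It fails at once if the lid or the tape roll is moved by more than 20 mm (distance of any of lid, masking from where it was at the start of the episode above 0.02 m).
It also fails if it takes over 72 s, if anything falls off the work surface, if the arm or the gripper's body presses on something with over 40 N, if the wrist force passes 120 N, or if a joint passes its speed limit or range.

ROBOT

A 6-joint arm with a two-finger parallel gripper is mounted at the origin on the work surface; the furniture and walls round the work are solid. World frame = base frame: x ahead of the robot, y to its left, z up, the work surface at z = 0. Lengths are in m, angles in rad, forces in N, time in s.
With the tool pointing down it reaches from about 0.3 to 0.875 m from the base axis. Payload 6.4 kg.
Tool frame: the origin (TCP) lies on the centre line of the jaws, within the pads' length; the fingertips stand 19 mm ahead of it and the grasp point (between the pads) is the TCP; z points along the fingers, y is the line along which they close (so a half turn about z gives the same grasp; the last joint's range is limited). The gripper opens to 88 mm and grips with 3 to 60 N. Pads are 18 mm wide; open, the fingers measure 123 mm over their backs; the gripper's body (75 mm by 187 mm) begins 45 mm behind the grasp point.
Start: joints at [1.105, 0.181, 1.607, -0, 1.354, -0.206], TCP at [0.148, 0.556, 0.258] pointing down, gripper open.
Joint ranges: [-2.99, 2.99], [-0.89, 2.07], [0.3, 2.58], [-1.14, 4.28], [0, 2.63], [-3.12, 3.12]. Speed limits (rad/s): [2.57, 2.57, 3.01, 3.14, 3.14, 3.14].

INTERFACE

Orientations are given as a unit quaternion [w, x, y, z].
In Python, from bench import robot, jaws, optics gives the robot as it stands. Calls block until the motion is done:
- robot.reach(position, orientation): joint-space move of the TCP to a pose.
- robot.line_to(position, max_speed=0.15, rot=None): straight line of the TCP; rot=None keeps the orientation; max_speed is the mean speed in m/s.
- robot.move_joints(angles): joint-space move.
- jaws.gripper_to(opening): opening from 0.0 (shut) to 1.0 (fully open); the grip force is fixed at half the most; returns when the fingers have stopped.
- robot.hold(seconds).
- robot.ik(position, orientation): joint angles nearest the present ones, or None.
- robot.read_state(): the state.
- optics.capture(name): name is "side" or "top"; returns (picture, depth): 400x640x3 uint8, red, green, blue; 400x640 float32, m along the optical axis (not along the pixel's ray), 0 where there is no reading.
- optics.camera_model(name): a dict with "intrinsics" (3x3 intrinsics, pixels), "R" (3x3) and "t" (3): a world point X has camera coordinates R X + t. Camera axes: x right, y down, z forward; pixel columns grow to the right and rows downward; lengths in m; the calibration is good to about 2 mm. A picture is of the moment at which its call begins. camera_model takes no time and is no camera call.
A pose or a line that the arm cannot do raises robot.MotionError and nothing moves.
- robot.close_job(): hands the job in; it is judged then, once.
The state is a dict: "clock": time; "joints": joint angles; "joint_vel": joint speeds; "effort": joint torques, N m; "eef_pos": TCP position; "tool_rot": TCP orientation; "ft_force": force on the tool from outside, world axes, zero at the start; "torque": the same for the moment, N m; "finger_gap": opening from 0.0 (shut) to 1.0 (fully open); "finger_force": force on a finger pad.
Only numpy, scipy, OpenCV 4.12 (cv2) and the standard library are available. Lean on these libraries where they do the work, as an engineer would, in place of code of your own. Each camera call takes 0.05 s, during which the arm holds its last target. There are 200 camera calls.

## Working session

There is one attempt and no reset: what is moved stays moved. The work goes in short steps, each a Python script; the robot and the scene stay as the last script left them, time stands still between calls to the robot, and variables do not carry over. Pictures are saved under pics/ and viewed, at most 10 in all, crops included, and the job is handed in when it is done.

```bash
mkdir -p pics; ls; python3 - <<'E'
from bench import robot, jaws, optics
import cv2,numpy as np
for n in("top","side"):
    p,d=optics.capture(n); cv2.imwrite(f"pics/{n}0.png",p[:,:,::-1]); np.savez(f"{n}0.npz",p=p,d=d)
    m=optics.camera_model(n); print(n,m, -np.array(m["R"]).T@m["t"])
print(robot.read_state())
E
```

```text
pics
top {'intrinsics': array([[451.5281635 ,   0.        , 329.42933947],
       [  0.        , 451.5281635 , 198.49887799],
       [  0.        ,   0.        ,   1.        ]]), 'R': array([[ 0.02100892, -0.99972934,  0.009994  ],
       [-0.99911532, -0.02135817, -0.03622728],
       [ 0.03643093, -0.00922407, -0.9992936 ]]), 't': array([-0.15183032,  0.48544249,  1.14850788])} [ 0.4463616  -0.13082715  1.16680023]
side {'intrinsics': array([[438.21008415,   0.        , 314.07282581],
       [  0.        , 438.21008415, 197.13992659],
       [  0.        ,   0.        ,   1.        ]]), 'R': array([[ 0.92732553, -0.37332318, -0.02640381],
       [-0.17286266, -0.36467556, -0.91494822],
       [ 0.33194256,  0.85301907, -0.40270659]]), 't': array([-0.47852594,  0.17469814,  1.15596927])} [ 0.09023271 -1.10100053  0.61272129]
{'clock': 0.1, 'joints': array([ 1.10472529e+00,  1.81432087e-01,  1.60786761e+00, -5.33013844e-06,
        1.35379244e+00, -2.06300660e-01]), 'joint_vel': array([-0.00187629, -0.00216459, -0.00305561,  0.00042849,  0.00219947,
        0.00101875]), 'effort': array([ 2.24054083e-04, -4.34823167e+01, -3.42693973e+01,  7.04367855e-02,
        3.41595069e-02, -2.56973391e-05]), 'eef_pos': array([0.1474802 , 0.55531762, 0.25693922]), 'tool_rot': array([-2.44875860e-04,  1.29519691e-01,  9.91576567e-01, -7.08631945e-04]), 'ft_force': array([-0.15712215, -0.7888056 ,  1.21329452]), 'torque': array([0.04653536, 0.00589441, 0.0020535 ]), 'finger_force': 0.0, 'finger_gap': 1.0010900459225776}
```

View pics/top0.png

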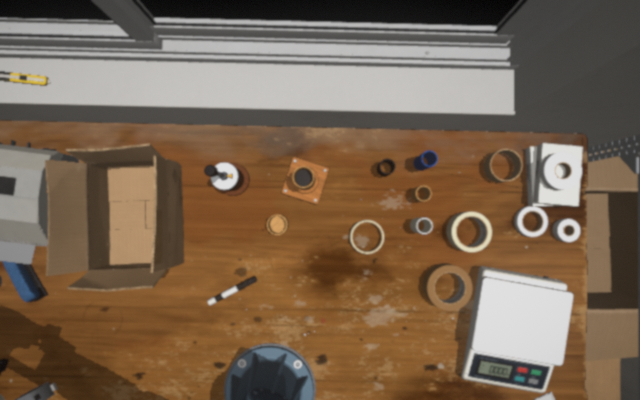

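View pics/side0.png

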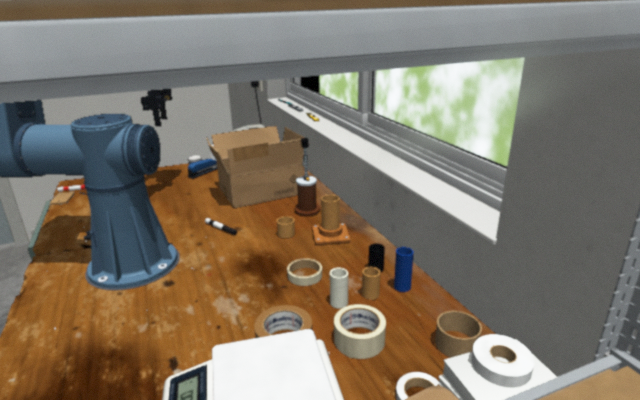

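The top view shows the gauge at (226,177), tube (303,178), black look-alike (386,168), blue neck (427,159), brown neck (422,193), white neck (422,226) and lid (277,225). In the side view the gauge's knob is at (305,143), the tube mouth at (330,197), and the necks are around (340–403, 250–300).

```bash
cat > h.py <<'E'
import numpy as np,cv2
from bench import robot,jaws,optics
def cloud(n,d):
    m=optics.camera_model(n);K=m["intrinsics"];v,u=np.mgrid[:400,:640]
    c=np.stack([(u-K[0,2])/K[0,0]*d,(v-K[1,2])/K[1,1]*d,d],-1)
    return (c-m["t"])@m["R"]
def ray(n,u,v,z):
    m=optics.camera_model(n);C=-m["R"].T@m["t"]
    r=m["R"].T@np.linalg.inv(m["intrinsics"])@[u,v,1]
    return C+r*(z-C[2])/r[2]
def proj(n,X):
    m=optics.camera_model(n);c=m["intrinsics"]@(m["R"]@np.array(X)+m["t"]);return c[:2]/c[2]
E
python3 - <<'E'
from h import *
P={n:cloud(n,np.load(n+"0.npz")["d"]) for n in("top","side")}
g={"gauge":(226,177,.10,.115,.25),"tube":(303,178,.12,.110,.13),"black":(386,168,.06,.05,.12),"blue":(427,159,.098,.088,.108),"short":(422,193,.062,.054,.07),"mid":(422,226,.08,.07,.09)}
for k,(u,v,z,a,b) in g.items():
    c=ray("top",u,v,z);print(k,c.round(4))
    for n in P:
        Q=P[n].reshape(-1,3);s=Q[(np.hypot(*(Q-c)[:,:2].T)<.05)&(Q[:,2]>a)&(Q[:,2]<b)]
        if len(s)<5: print(n,len(s));continue
        (x,y),r=cv2.minEnclosingCircle(s[:,:2].astype(np.float32))
        print("  ",n,len(s),"circ",round(x,4),round(y,4),round(r,4),"mean",s.mean(0).round(4),"zmax",s[:,2].max().round(4))
p=np.load("top0.npz")["p"][130:260,195:455][:,:,::-1];q=np.load("side0.npz")["p"][130:320,270:430][:,:,::-1]
cv2.imwrite("pics/c1.png",cv2.resize(p,None,fx=3,fy=3,interpolation=2));cv2.imwrite("pics/c2.png",cv2.resize(q,None,fx=3,fy=3,interpolation=2))
E
```

```text
gauge [0.5309 0.1048 0.1   ]
   top 221 circ 0.5343 0.1003 0.0246 mean [0.5321 0.1038 0.1996] zmax 0.2483
   side 186 circ 0.5332 0.0983 0.0163 mean [0.5336 0.1008 0.1873] zmax 0.2424
tube [ 0.5308 -0.0781  0.12  ]
   top 96 circ 0.534 -0.0779 0.0257 mean [ 0.5346 -0.0773  0.1204] zmax 0.1258
   side 113 circ 0.5357 -0.0807 0.0282 mean [ 0.5352 -0.0814  0.1154] zmax 0.1219
black [ 0.5648 -0.2787  0.06  ]
   top 84 circ 0.5692 -0.2809 0.0201 mean [ 0.5685 -0.2811  0.0604] zmax 0.0667
   side 139 circ 0.5702 -0.2829 0.0222 mean [ 0.5693 -0.2841  0.0566] zmax 0.0624
blue [ 0.5844 -0.371   0.098 ]
   top 94 circ 0.5866 -0.3754 0.0204 mean [ 0.5864 -0.375   0.0973] zmax 0.1048
   side 147 circ 0.5871 -0.3776 0.022 mean [ 0.5863 -0.379   0.0935] zmax 0.0994
short [ 0.505  -0.3679  0.062 ]
   top 77 circ 0.5044 -0.3708 0.0204 mean [ 0.5048 -0.3705  0.0618] zmax 0.0667
   side 123 circ 0.5063 -0.371 0.0221 mean [ 0.5054 -0.374   0.0585] zmax 0.0643
mid [ 0.4245 -0.3651  0.08  ]
   top 87 circ 0.4257 -0.37 0.0203 mean [ 0.4256 -0.3703  0.0797] zmax 0.0865
   side 151 circ 0.4277 -0.3722 0.0221 mean [ 0.4261 -0.3721  0.0758] zmax 0.0809
```

View pics/c1.png

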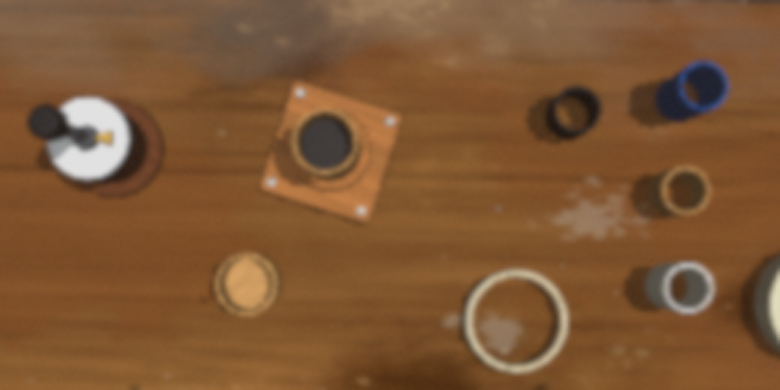

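View pics/c2.png

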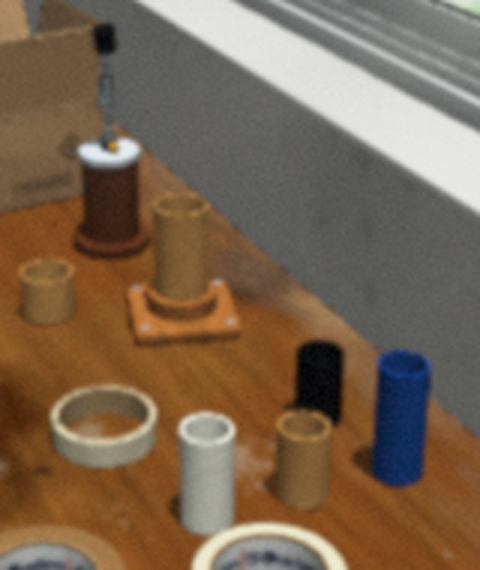

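The crops show the gauge knob at top (211,171) / side (305,143), the white disc at top (225,176), and clear rims on the tube and necks. Next I refine by mask and triangulate the knob.

```bash
python3 - <<'E'
from h import *
T=np.load("top0.npz");S=np.load("side0.npz")
def cen(p,box,f):
    x0,y0,x1,y1=box;c=p[y0:y1,x0:x1].astype(int);m=f(c).astype(np.uint8)
    n,l,st,ce=cv2.connectedComponentsWithStats(m);i=1+st[1:,4].argmax()
    pts=np.argwhere(l==i)[:,::-1].astype(np.float32)
    h=cv2.convexHull(pts);M=cv2.moments(h)
    print(st[i],np.round(ce[i]+[x0,y0],2));return np.array([M['m10']/M['m00']+x0,M['m01']/M['m00']+y0]),h[:,0]+[x0,y0]
def tri(a,b):
    A=[];B=[]
    for n,(u,v) in(("top",a),("side",b)):
        m=optics.camera_model(n);Pm=m["intrinsics"]@np.c_[m["R"],m["t"]]
        for r,w in((0,u),(1,v)): q=Pm[r]-w*Pm[2];A.append(q[:3]);B.append(-q[3])
    return np.linalg.lstsq(np.array(A),np.array(B),rcond=None)[:2]
kt,_=cen(T["p"],(203,162,219,178),lambda c:c.max(2)<60)
ks,_=cen(S["p"],(298,134,312,152),lambda c:c.max(2)<60)
print("knob px",kt,ks,"tri",tri(kt,ks))
dt,h=cen(T["p"],(205,155,250,200),lambda c:(c.min(2)>140))
(c,r)=cv2.minEnclosingCircle(h.astype(np.float32));print("disc px",dt,c,r,ray("top",*dt,.109),ray("top",*c,.109))
ds,h=cen(S["p"],(288,170,325,190),lambda c:(c.min(2)>140));print("disc side",ds,ray("side",*ds,.109),h.min(0),h.max(0))
# rims in top by height mask
for k,(u,v,z) in {"tube":(303,178,.12),"blue":(427,159,.098),"short":(422,193,.062),"mid":(422,226,.08)}.items():
    P=cloud("top",T["d"]);cc=ray("top",u,v,z)
    m=(abs(P[...,2]-z)<.012)&(np.hypot(P[...,0]-cc[0],P[...,1]-cc[1])<.04)
    c,r=cv2.minEnclosingCircle(np.argwhere(m)[:,::-1].astype(np.float32));print(k,c,r,ray("top",*c,z))
E
```

```text
[ 2  4 13 10 93] [210.72 170.75]
[ 3  4  8 10 67] [304.52 142.58]
knob px [210.72839506 170.7962963 ] [304.56156156 142.56756757] tri (array([0.53378582, 0.10812121, 0.22844579]), array([0.3640657]))
[  8   7  25  28 438] [225.58 176.11]
disc px [224.715611   175.77639155] (223.81817626953125, 175.63636779785156) 13.674297332763672 [0.53294794 0.10585035 0.109     ] [0.53323083 0.10795761 0.109     ]
[  8   6  21   9 116] [306.22 180.43]
disc side [306.1292517  180.06938776] [0.53250549 0.09994158 0.109     ] [296. 176.] [316. 184.]
tube (302.9764404296875, 176.6727752685547) 11.103270530700684 [ 0.5339288  -0.07799279  0.12      ]
blue (428.6111145019531, 158.61111450195312) 8.78596305847168 [ 0.58541348 -0.37486535  0.098     ]
short (422.8385925292969, 193.08267211914062) 8.42307186126709 [ 0.50484046 -0.36999434  0.062     ]
mid (423.6111145019531, 225.54444885253906) 8.628400802612305 [ 0.42566498 -0.36901847  0.08      ]
```

```bash
cat >> h.py <<'E'
Q=[0,0,1,0]
def st(msg=""):
    s=robot.read_state();print(msg,"t",round(s["clock"],2),"p",s["eef_pos"].round(4),"f",s["ft_force"].round(2),"gap",round(s["finger_gap"],3),"ff",round(float(s["finger_force"]),1));return s
E
python3 - <<'E'
from h import *
print(robot.ik([.5335,.1075,.32],Q))
robot.reach([.5335,.1075,.32],Q);st()
jaws.gripper_to(.6)
robot.line_to([.5335,.1075,.228],.1);st("down")
jaws.gripper_to(.0);s=st("grip")
robot.hold(.3);st()
z=s["eef_pos"][2]
robot.line_to([.5335,.1075,z+.05],.06);robot.hold(.3);st("lift")
p,d=optics.capture("side");cv2.imwrite("pics/s1.png",cv2.resize(p[80:280,230:430][:,:,::-1],None,fx=3,fy=3))
E
```

```text
[-1.93453771e-02  6.48767100e-02  1.60943144e+00 -4.44089210e-16
  1.46728450e+00 -1.59014170e+00]
 t 2.23 p [0.5333 0.1083 0.3199] f [-0.27 -0.2   0.2 ] gap 1.004 ff 0.0
down t 3.98 p [0.534  0.1075 0.2287] f [-0.07 -0.41  0.65] gap 0.598 ff 0.0
grip t 4.54 p [0.5336 0.1074 0.2282] f [ 0.14 -0.9   1.13] gap 0.258 ff 30.0
 t 4.84 p [0.5336 0.1074 0.2282] f [-0.33 -0.71  1.66] gap 0.252 ff 30.0
lift t 6.12 p [0.5334 0.1075 0.2779] f [ 0.49 -0.11 -1.42] gap 0.256 ff 30.0
```

View pics/s1.png

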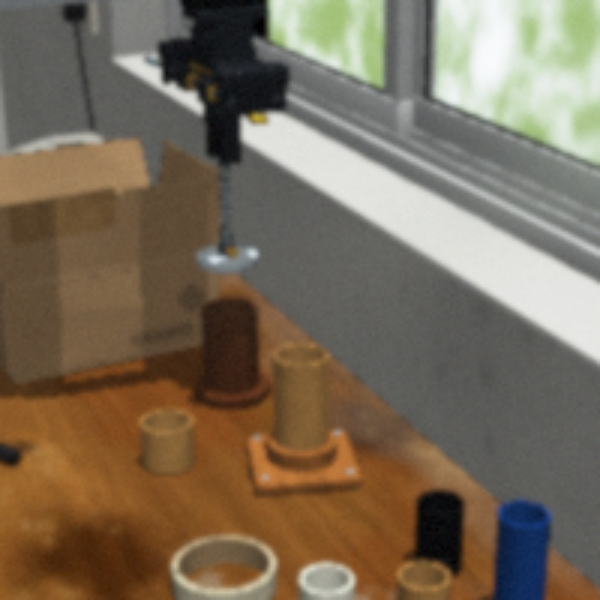

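The gauge is off the stand, with the disc hanging level at crop (228,255) and the stand and tube both free. I move over the tube and check the alignment in the top view.

```bash
python3 - <<'E'
from h import *
robot.line_to([.5342,-.0784,.278],.15);robot.hold(.3);st("over")
p,d=optics.capture("top");np.savez("t2.npz",p=p,d=d)
p2,d2=optics.capture("side");np.savez("s2.npz",p=p2,d=d2)
a=cv2.resize(p[130:230,200:330][:,:,::-1],None,fx=4,fy=4,interpolation=2);b=cv2.resize(p2[110:260,270:360][:,:,::-1],None,fx=3,fy=3,interpolation=2)
c=np.zeros((450,800,3),np.uint8);c[:400,:520]=a;c[:450,525:795]=b;cv2.imwrite("pics/m2.png",c)
P=cloud("top",d);g=P.reshape(-1,3)
s=g[(np.hypot(g[:,0]-.533,g[:,1]-.107)<.05)&(abs(g[:,2]-.1)<.012)]
(x,y),r=cv2.minEnclosingCircle(s[:,:2].astype(np.float32));print("stand",x,y,r,len(s),s.mean(0))
P=cloud("side",d2);g=P.reshape(-1,3)
for nm,y0,z0,z1 in(("gauge disc",-.078,.14,.165),("tube",-.078,.108,.128),("stand",.107,.088,.108)):
    s=g[(np.hypot(g[:,0]-.534,g[:,1]-y0)<.05)&(g[:,2]>z0)&(g[:,2]<z1)]
    (x,y),r=cv2.minEnclosingCircle(s[:,:2].astype(np.float32));print(nm,x,y,r,len(s),s.mean(0))
E
```

```text
over t 7.87 p [ 0.5342 -0.078   0.278 ] f [-0.4   0.17 -1.48] gap 0.259 ff 30.0
stand 0.5443089008331299 0.12933659553527832 0.01326210517436266 21 [0.54479946 0.13119369 0.10150979]
gauge disc 0.535462498664856 -0.0818123146891594 0.03393908590078354 198 [ 0.53068196 -0.08974245  0.15643031]
tube 0.5359169244766235 -0.08062010258436203 0.027621110901236534 136 [ 0.53530163 -0.08162687  0.11437354]
stand 0.5326233506202698 0.10771434754133224 0.03309321030974388 137 [0.53444821 0.10226581 0.09487059]
```

View pics/m2.png

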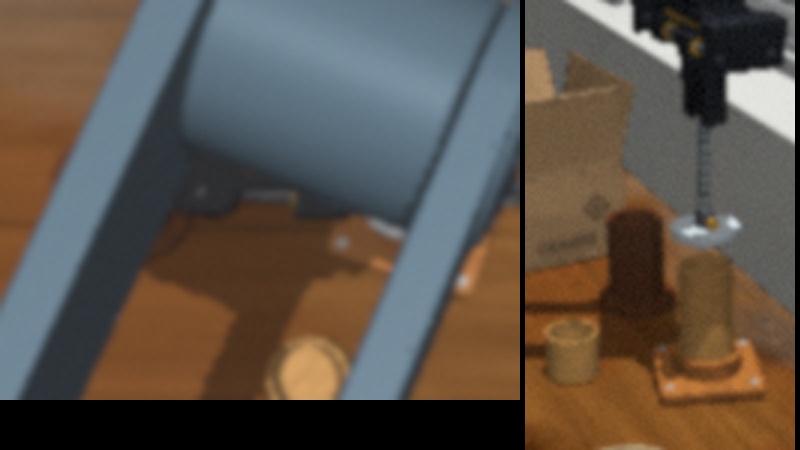

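Side view: the disc at (706,228) hangs centred over the tube at (706,262), and the two agree within about 1 mm. I lower with force monitoring.

```bash
cat >> h.py <<'E'
def fz(n=4,dt=.03):
    a=[]
    for _ in range(n): robot.hold(dt);a.append(robot.read_state()["ft_force"])
    return np.mean(a,0)
E
python3 - <<'E'
from h import *
x,y=.5342,-.0784
robot.line_to([x,y,.260],.06);robot.hold(.2);b=fz(8);print("base",b.round(2))
z=.260
for i in range(18):
    z-=.001;robot.line_to([x,y,z],.03);f=fz(2)-b;print(round(z,4),f.round(2))
    if f[2]>1.5: break
st()
p2,d2=optics.capture("side");np.savez("s3.npz",p=p2,d=d2);cv2.imwrite("pics/s3.png",cv2.resize(p2[110:260,270:360][:,:,::-1],None,fx=4,fy=4,interpolation=2))
E
```

```text
base [-0.06  0.18 -1.35]
0.259 [ 0.29 -0.43 -0.42]
0.258 [ 0.29 -0.05  1.04]
0.257 [-0.14 -0.44  0.23]
0.256 [-0.28  0.07  0.59]
0.255 [-0.25 -0.06  0.65]
0.254 [ 0.34 -0.31  0.15]
0.253 [ 0.02 -0.3   0.01]
0.252 [ 0.03  0.37 -0.01]
0.251 [ 1.22 -0.54  0.17]
0.25 [-0.01 -0.45 -0.26]
0.249 [-0.08 -0.08  0.24]
0.248 [ 0.69 -0.34  0.88]
0.247 [ 0.19 -1.29  2.93]
 t 13.0 p [ 0.5344 -0.0785  0.2473] f [ 0.01 -0.66  1.23] gap 0.255 ff 30.0
```

View pics/s3.png

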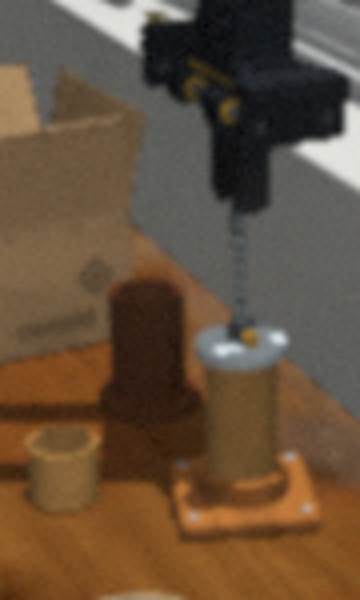

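The disc is seated flat on the rim at crop (242,345), with contact at TCP z=0.2478 as expected. Now push the rod.

```bash
python3 - <<'E'
from h import *
x,y=.5342,-.0784
z=.247;log=[]
while z>.174:
    z-=.001;robot.line_to([x,y,z],.03);f=fz(2,.02)[2];log.append(round(f,1))
    if f>4.3:
        g=fz(4,.03)[2]
        if g>4.3: print("contact?",z,f,g);break
print(log);st()
for i in range(15):
    g=fz(5,.03)[2];print(round(z,4),round(g,2))
    if g>7.2: break
    z-=.0002;robot.line_to([x,y,z],.03)
robot.hold(.6);print("hold",fz(6));st()
p2,d2=optics.capture("side");np.savez("s4.npz",p=p2,d=d2)
E
```

```text
contact? 0.22299999999999998 6.436287527685257 5.937076448957966
[np.float64(2.3), np.float64(1.8), np.float64(1.2), np.float64(2.0), np.float64(0.8), np.float64(1.3), np.float64(1.7), np.float64(1.2), np.float64(1.3), np.float64(1.3), np.float64(1.1), np.float64(1.3), np.float64(1.2), np.float64(1.2), np.float64(1.0), np.float64(1.2), np.float64(1.3), np.float64(1.3), np.float64(1.1), np.float64(1.6), np.float64(0.8), np.float64(2.0), np.float64(4.1), np.float64(6.4)]
 t 19.98 p [ 0.5346 -0.0785  0.2237] f [-0.1  -0.4   6.39] gap 0.257 ff 30.0
0.223 6.71
0.2228 7.14
0.2226 8.19
hold [-0.58176057  0.49115872  8.34829546]
 t 21.78 p [ 0.5348 -0.0785  0.2236] f [-0.78  0.5   8.08] gap 0.255 ff 30.0
```

Bottomed and held at about 8 N. Tip depth ≈ 35 mm under load, so about 34 mm unloaded, and the short neck will stand about 28 mm out. Now I return the gauge.

```bash
python3 - <<'E'
from h import *
x,y=.5342,-.0784
robot.line_to([x,y,.285],.08);st("up")
X,Y=.5335,.1075
robot.line_to([X,Y,.285],.15)
robot.line_to([X,Y,.214],.08);print("pre",fz(4))
for z in (.211,.209,.207,.205,.203,.201,.200): robot.line_to([X,Y,z],.03);print(z,fz(3,.02).round(2))
st()
p,d=optics.capture("side");cv2.imwrite("pics/s5.png",cv2.resize(p[110:260,270:360][:,:,::-1],None,fx=4,fy=4,interpolation=2))
E
```

```text
up t 22.77 p [ 0.5339 -0.0783  0.2845] f [ 0.12 -0.59 -1.02] gap 0.257 ff 30.0
pre [-0.14785582  0.14898184 -1.16258332]
0.211 [ 0.43  0.09 -1.17]
0.209 [ 0.19  0.06 -2.04]
0.207 [-0.46 -0.   -1.07]
0.205 [ 0.03  0.02 -1.5 ]
0.203 [ 0.28  0.1  -0.85]
0.201 [0.57 0.07 0.88]
0.2 [0.75 0.22 2.26]
 t 27.43 p [0.5336 0.1075 0.2001] f [0.96 0.47 2.84] gap 0.25 ff 30.0
```

View pics/s5.png

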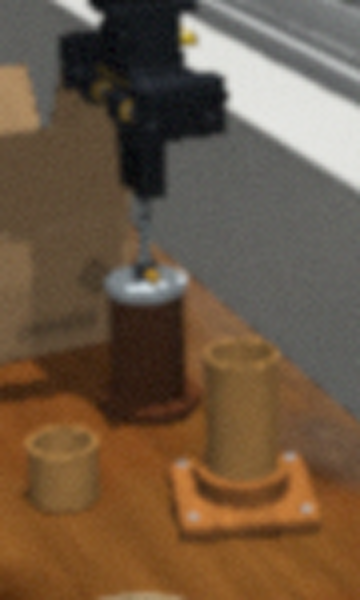

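The gauge is seated in its stand (disc flat at crop (147,283)). I release it and fetch the short neck.

```bash
python3 - <<'E'
from h import *
jaws.gripper_to(.6)
robot.line_to([.5335,.1075,.30],.15);st("free")
robot.reach([.5048,-.3703,.15],Q);jaws.gripper_to(.68);
robot.line_to([.5048,-.3703,.064],.08);robot.hold(.2);b0=fz(4);jaws.gripper_to(0.);st("grip")
robot.line_to([.5048,-.3703,.215],.12);robot.line_to([.5342,-.0784,.215],.18);robot.line_to([.5342,-.0784,.190],.06);robot.hold(.2)
b=fz(5);st("above")
p,d=optics.capture("side");np.savez("s6.npz",p=p,d=d)
q,_=optics.capture("top")
c=np.zeros((600,800,3),np.uint8);c[:600,:360]=cv2.resize(p[110:260,270:360][:,:,::-1],None,fx=4,fy=4,interpolation=2)
c[:400,380:]=cv2.resize(q[130:230,200:305][:,:,::-1],None,fx=4,fy=4);cv2.imwrite("pics/s6.png",c)
E
```

```text
free t 28.9 p [0.533  0.1075 0.299 ] f [ 0.5  -0.26 -0.71] gap 0.6 ff 0.0
grip t 33.04 p [ 0.5048 -0.3703  0.064 ] f [0.19 0.65 0.41] gap 0.45 ff 30.0
above t 37.17 p [ 0.5343 -0.0784  0.1903] f [-1.06 -0.7  -0.03] gap 0.449 ff 30.0
```

View pics/s6.png

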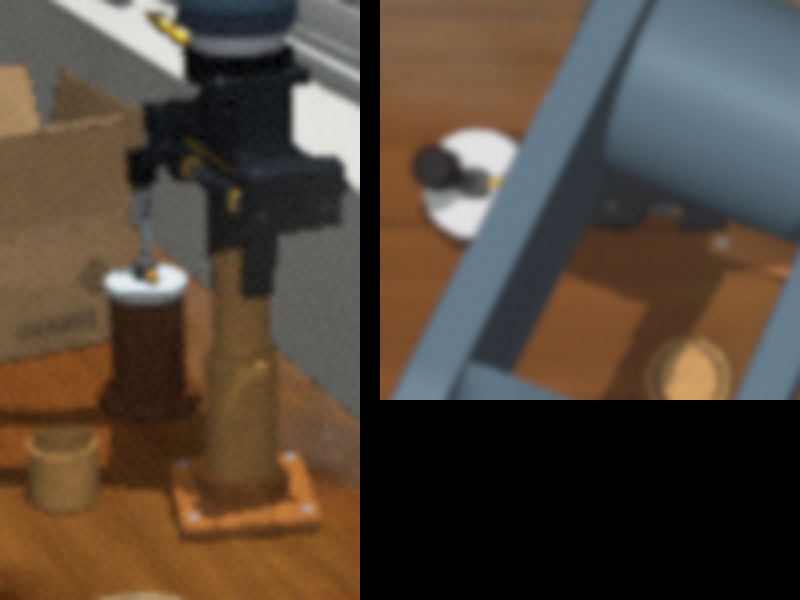

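The neck (crop columns 213–270) is centred over the tube (207–278), and the gauge is upright in its stand. I lower gently.

```bash
python3 - <<'E'
from h import *
x,y=.5342,-.0784
b=fz(8);z=.190;k=0
while z>.1475:
    step=.001 if z>.176 or z<.156 else .002
    z-=step;robot.line_to([x,y,z],.03);f=fz(2,.02)-b
    if abs(f[2])>2 or np.hypot(*f[:2])>3:
        f=fz(4,.02)-b;print("c",round(z,4),f.round(2))
        if f[2]>1.6 or np.hypot(*f[:2])>3:break
st("stop")
E
```

```text
c 0.149 [-0.51 -0.02  4.93]
stop t 46.38 p [ 0.5345 -0.0784  0.1494] f [-0.21  0.51  4.73] gap 0.445 ff 30.0
```

```bash
python3 - <<'E'
from h import *
x,y=.5342,-.0784
robot.line_to([x,y,.1495],.03)
jaws.gripper_to(.7);st("rel")
robot.line_to([x,y,.26],.1)
robot.reach([.45,-.22,.35],Q);robot.hold(.3);st()
p,d=optics.capture("side");q,dq=optics.capture("top")
c=np.zeros((600,800,3),np.uint8);c[:600,:480]=cv2.resize(p[130:330,270:430][:,:,::-1],None,fx=3,fy=3,interpolation=2)
c[:300,480:800]=cv2.resize(q[140:215,200:280][:,:,::-1],(320,300));c[300:600,480:800]=cv2.resize(q[140:215,270:350][:,:,::-1],(320,300));cv2.imwrite("pics/s7.png",c)
for n,dd in(("top",dq),("side",d)):
    g=cloud(n,dd).reshape(-1,3);s=g[(np.hypot(g[:,0]-.534,g[:,1]+.079)<.04)&(g[:,2]>.136)&(g[:,2]<.2)]
    if len(s)>5: print(n,len(s),cv2.minEnclosingCircle(s[:,:2].astype(np.float32)),np.percentile(s[:,2],[50,90,98]))
E
```

```text
rel t 47.14 p [ 0.534  -0.0784  0.1493] f [ 0.04  0.45 -0.81] gap 0.7 ff 0.0
 t 49.48 p [ 0.4503 -0.219   0.3493] f [ 0.8  -0.2  -0.37] gap 0.698 ff 0.0
top 87 ((0.5343267917633057, -0.07820209115743637), 0.020103050395846367) [0.14943225 0.1521763  0.15307896]
side 112 ((0.5355710387229919, -0.07953715324401855), 0.023069169372320175) [0.14368432 0.14758807 0.14864084]
```

View pics/s7.png

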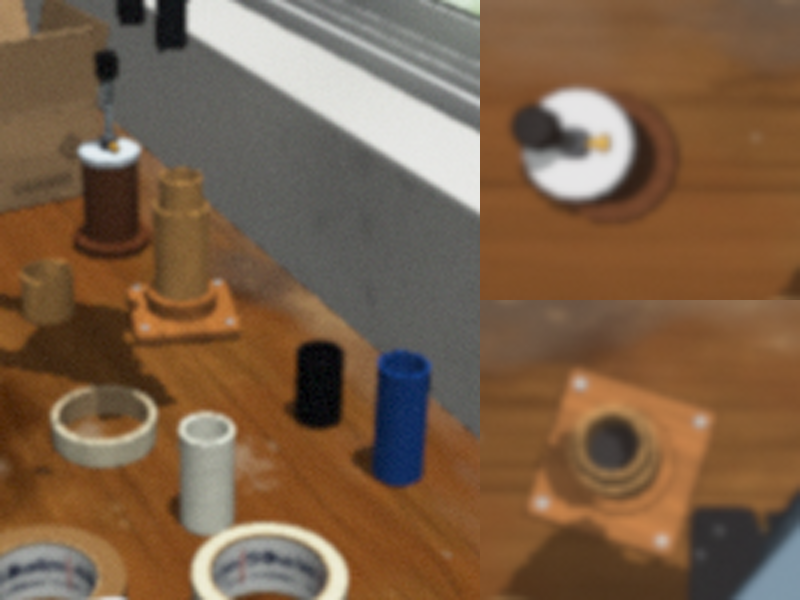

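The neck stands upright and central, about 28 mm out of the mouth at (180,180). The gauge is seated at (110,150), and the other necks and bystanders haven't moved.

```bash
python3 -c "
from bench import robot
print(robot.close_job())"
```

```text
the job is handed in; nothing more can be done
None
```

I handed the job in at about 50 s of the 72 s allowed: the goods sit about 34 mm below the rim (rod held at about 8 N), the gauge is back in its stand, and the short neck rests in the tube standing about 28 mm out; no verdict was returned.

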